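# Start the hotplate stirrer at speed six

### The job

Get the bottle on the hotplate stirrer stirring: with a fingertip, tip the power rocker over to on and push the stirring dial (the right-hand one, seen from the robot) clockwise until its white index mark lines up with the line for 6, without running it past 7 on the way. Only push: do not grip the dial, leave the heating dial off, and leave the bottle, the beaker and the tip box standing where they are.

Things in the scene. Friction and masses are not known exactly. Their poses are not given: they have to be found in the camera images.
- stirrer: Pale hotplate stirrer, fixed, 310 mm deep (x) by 230 wide (y). Origin on the bench under its middle; x points from the console (robot's side) to the plate, y left, z up. Console: level grey deck 55 mm above the bench, x -155 to -41 mm, with heating dial (y +68), rocker (y 0), stirring dial (y -68 mm). Behind it the housing is 78 mm high, with a 180 mm square white plate at x 65, top at 95 mm.
- stir_dial (a joint): Angle of the stirring dial, rad: 0 = index on line 0, growing clockwise (seen from above) by 0.471 a line to 4.712 at line 10; line 6 is 2.827, line 7 is 3.299. Starts between lines 0 and 4 (0 to 1.89). Vertical axis, steady friction 0.04 Nm (2 to 3 N on the bar), no spring: it stays where left.
- stir_dial_axis (a point): On the stirring dial's axis, at the top of its grip bar, 24 mm above the deck. x points along the bar to the nose, z up; turns with the dial. Dial: black skirt 53 mm across, top 8 mm above the deck; on it an upright bar 12 mm thick, 8 to 24 mm above the deck, reaching 22 mm from the axis at the nose, 20 mm at the tail. A white index line runs along the bar's nose half and on to the skirt's edge.
- stir_dial_nose (a point): Top of the nose of the stirring dial's bar, on the white index line, 22 mm from the axis and 24 mm above the deck; turns with the dial.
- line6 (a point): Inner end of the line for 6 on the stirring dial's scale, on the deck, 30 mm from the dial's axis; axes as the stirrer's. Scale: eleven dark radial lines 27 degrees apart for 0 to 10; 0, 5 and 10 are longer (11 against 7 mm). 5 points straight at the plate; 0 is anticlockwise of it (towards robot and left), 10 clockwise (towards robot and right); 6 is the first short line clockwise of 5.
- heat_dial (a joint): Angle of the heating dial, rad: a twin of the stirring dial with the same scale, at the left of the console, 136 mm from it. 0 = off (index on its line 0), where it starts and is to stay; grows clockwise.
- heat_dial_axis (a point): On the heating dial's axis at the top of its bar, 24 mm above the deck.
- rocker (a joint): Angle of the power rocker switch, rad: 0 = off (its half towards the plate up), 0.30 = on (that half fully down). No spring, only friction: 2 to 3 N pressed down on the raised half tips it, and it stays where left.
- rocker_far_end (a point): On the top face of the rocker's raised half, 12 mm from the pivot towards the plate, 11 mm above the deck when off and 7 mm when on. Black rocker, a shallow V 36 mm long (stirrer's x) and 20 mm wide, its pivot 5 mm above the deck, in a 46 x 30 mm bezel 2 mm high. White bar printed across this half. Tipped on, the half towards the robot rises instead.
- bottle: Closed amber reagent bottle, 73 mm across, 138 mm high, loose on the stirrer's plate. Origin at the centre of its underside, z up. To be left alone.
- beaker: Empty clear plastic beaker, 88 mm across the rim, 120 mm high, loose on the bench to one side of the stirrer. Origin at the centre of its underside, z up. To be left alone.
- tip_box: Grey pipette-tip box with a clear lid, 120 x 84 x 66 mm, loose on the bench to the other side of the stirrer. Origin at the centre of its underside, z up. To be left alone.

How it is judged:
At the end, for the whole second after the job is handed in: The stirring dial's index stands on line 6 within 0.09 rad (5 degrees, a fifth of a division), the rocker is tipped on (beyond 0.22 of 0.30 rad), the heating dial is off (under 0.1 rad), the bottle is within 15 mm and the beaker and tip box within 20 mm of where they stood (value of joint stir_dial between 2.737 and 2.917 rad and value of joint rocker above 0.22 rad and value of joint heat_dial below 0.1 rad and distance of bottle from where it was at the start of the episode below 0.015 m and distance of each of beaker, tip_box from where it was at the start of the episode below 0.02 m); the robot touches nothing.
It fails at once if the stirring dial is run past line 7 (value of joint stir_dial above 3.32 rad).
It fails at once if the heating dial is turned on (value of joint heat_dial above 0.2 rad).
It fails at once if the stirring dial's grip bar is gripped (both flanks squeezed at once with more than 8 N) (contact force between each of stir_dial_left, stir_dial_right and the fingers above 8 N).
It fails at once if the bottle is shifted, lifted or tipped (distance of bottle from where it was at the start of the episode above 0.02 m or angle between bottle's own z axis and vertical above 0.2 rad).
It fails at once if the beaker or the tip box is shifted, lifted or tipped (distance of any of beaker, tip_box from where it was at the start of the episode above 0.03 m or angle between any of beaker, tip_box's own z axis and vertical above 0.25 rad).
It also fails if it takes over 45 s, if anything falls off the work surface, if the arm or the gripper's body presses on something with over 40 N, if the wrist force passes 120 N, or if a joint passes its speed limit or range.

### The arm

A 6-joint arm with a two-finger parallel gripper is mounted at the origin on the work surface. World frame = base frame: x ahead of the robot, y to its left, z up, the work surface at z = 0. Lengths are in m, angles in rad, forces in N, time in s.
With the tool pointing down it reaches from about 0.25 to 0.775 m from the base axis. Payload 4 kg.
Tool frame: the origin (TCP) lies midway between the tips of the shut fingers; the grasp point (between the pads) lies 19 mm behind it; z points along the fingers, y is the direction in which the jaws open and shut (so a half turn about z gives the same grasp; the last joint's range is limited). The gripper opens to 94 mm and grips with 3 to 60 N. Pads are 16 mm wide; open, the fingers measure 119 mm over their backs; the gripper's body (75 mm by 177 mm) begins 78 mm behind the grasp point.
Start: joints at [-0.103, 0.087, 1.371, -0, 1.684, -0.103], TCP at [0.55, -0, 0.167] pointing down, gripper open.
Joint ranges: [-3.1, 3.1], [-0.76, 2.03], [0.27, 2.55], [-1.08, 4.22], [0.17, 2.65], [-2.57, 2.57]. Speed limits (rad/s): [2.79, 2.79, 3.14, 3.14, 3.14, 3.14].

### API

Orientations are given as [roll, pitch, yaw] about the fixed x, y, z axes, in that order (R = Rz(yaw) Ry(pitch) Rx(roll)).
In Python, from bench import robot gives the robot as it stands.
- The arm moves only by the tool servo_tool, never from a script. Its argument "rows" is a list of rows, each a list of 2 entries, a list of its own where there are three numbers: the shift along the tool's x, y, z normalised to -1 to 1, where 1 is 0.08 m, then the turn about the tool's z normalised to -1 to 1, where 1 is pi/2 rad. A call has 1 to 12 rows; each row is the pose to reach, as a shift and turn from the pose commanded when the call began, along the tool's axes at that moment; what a row does not reach only later rows make up. A row lasts 1/12 s, in which the tool goes at most 41.7 mm and 7.16 degrees, less where a joint would pass 70% of its speed; a pose out of reach is approached as far as the arm can. A call with a number of a shift or a turn outside -1 to 1 is refused whole. A call with a gripper value outside its range is refused whole. "grip" is the closure, from -1 (fully open) to 1 (shut), set as the call begins (left out, the last holds). The fingers move at their own pace and stop on an object; the grip force is fixed at half the most. Time passes only in rows, so rows that repeat a pose let the fingers close. It gives the time, the measured TCP pose, the force and the opening at its end, in the units of the state.
- robot.get_obs(): the state, without advancing time (a new reading comes with each control period).
- robot.snapshot(name): name is "scene" or "side" or "wrist"; returns a dict with "pixels" (400x640x3 uint8, red, green, blue), "camera_matrix" (3x3 intrinsics, pixels), "world_from_camera" (4x4, takes a point from camera to world coordinates). Camera axes: x right, y down, z forward; pixel columns grow to the right and rows downward; lengths in m; the calibration is good to about 2 mm. The wrist camera is an equidistant fisheye: a pixel r from the principal point sees the ray r / f radians off the axis. A picture is of the moment at which its call begins. There is no depth.
- robot.close_job(): hands the job in, once; it reports no verdict.
The state is a dict: "time": time; "joint_positions": joint angles; "qvel": joint speeds; "joint_torque": joint torques, N m; "tool_pos": TCP position; "ee_rot": TCP orientation; "wrist_force": force on the tool from outside, world axes, zero at the start; "wrist_torque": the same for the moment, N m; "width": finger opening in m.
Only numpy, scipy, OpenCV 4.12 (cv2) and the standard library are available. Lean on these libraries where they do the work, as an engineer would, in place of code of your own. Each camera call takes 0.05 s, during which the arm holds its last target.

## Working session

There is one attempt and no reset: what is moved stays moved. The work goes in short steps, Python scripts to look and compute and a tool call to move; the robot and the scene stay as the last step left them, time stands still between calls to the robot, and variables do not carry over. Pictures are saved under pics/ and viewed, and the job is handed in when it is done.

Besides the shell and the picture viewer there is one more tool, called after "Emit:" by a JSON object that holds its "api" and its "payload". servo_tool: Moves the arm, as the interface text tells. Its arguments: {"type":"object","properties":{"rows":{"type":"array"},"grip":{"type":"number"}},"required":["rows"]}

```bash
ls; mkdir -p pics
python3 - <<'E'
from bench import robot
import cv2,numpy as np,pickle
o=robot.get_obs();print(o)
d={}
for n in("scene","side","wrist"):
    s=robot.snapshot(n);d[n]=s
    cv2.imwrite(f"pics/{n}0.png",s["pixels"][:,:,::-1])
    print(n,s["camera_matrix"],s["world_from_camera"])
pickle.dump(d,open("s0.pkl","wb"))
E
```

```text
pics
{'time': 0.0, 'joint_positions': array([-1.03087108e-01,  8.79684145e-02,  1.37226606e+00,  5.20057354e-06,
        1.68360176e+00, -1.03128361e-01]), 'qvel': array([ 7.75602140e-04, -1.45752769e-04, -7.64119539e-04, -5.76544396e-05,
        5.74697485e-04, -6.44691098e-04]), 'joint_torque': array([ 1.28542815e-03, -3.40182602e+01, -3.02423716e+01,  7.18220207e-02,
        3.29729996e-02, -1.13141955e-04]), 'tool_pos': array([5.49356600e-01, 7.10557169e-05, 1.65690971e-01]), 'ee_rot': array([-3.13936153e+00, -2.36107926e-04,  1.57083790e+00]), 'wrist_force': array([-0.26148499, -0.7909243 ,  0.56388736]), 'wrist_torque': array([ 0.01985551,  0.0124413 , -0.02145952]), 'width': 0.09358721200376471}
scene [[500.01937347   0.         317.12211781]
 [  0.         500.01937347 206.26125963]
 [  0.           0.           1.        ]] [[ 0.03807955  0.83562578 -0.54797765  1.23875468]
 [ 0.99917445 -0.03960825  0.00903402  0.09114182]
 [-0.01415537 -0.54786928 -0.83644419  1.03086314]
 [ 0.          0.          0.          1.        ]]
side [[391.24051755   0.         320.12418118]
 [  0.         391.24051755 202.59213637]
 [  0.           0.           1.        ]] [[-0.70860849 -0.39838326  0.58237857  0.12169924]
 [-0.70557502  0.40726728 -0.57991142  0.60773448]
 [-0.00615674 -0.82184192 -0.56968233  0.60416082]
 [ 0.          0.          0.          1.        ]]
wrist [[309.70691629   0.         316.6954004 ]
 [  0.         309.70691629 204.06230945]
 [  0.           0.           1.        ]] [[ 9.99996748e-01 -5.61357485e-04 -2.48780261e-03  5.50073650e-01]
 [-1.14906116e-03 -9.70026648e-01 -2.42995847e-01  7.08331522e-02]
 [-2.27682729e-03  2.42997915e-01 -9.70024139e-01  3.84342676e-01]
 [ 0.00000000e+00  0.00000000e+00  0.00000000e+00  1.00000000e+00]]
```

View pics/scene0.png

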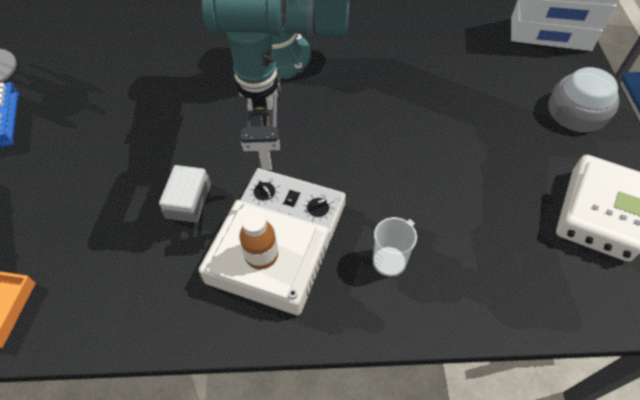

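View pics/side0.png

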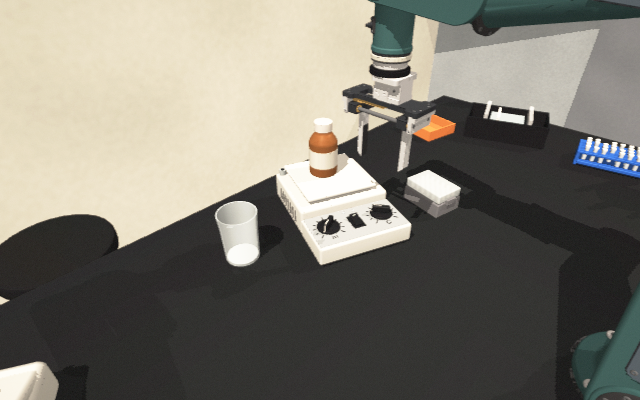

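View pics/wrist0.png

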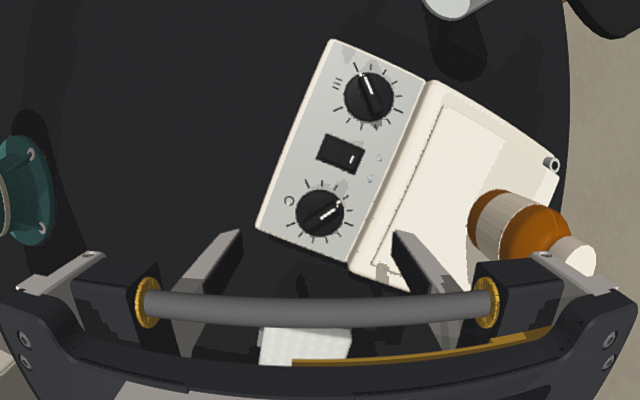

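```bash
cat > h.py <<'E'
import numpy as np,cv2
def ray(s,u,v,fish=False):
    K=s["camera_matrix"];T=s["world_from_camera"];f=K[0,0]
    x=(u-K[0,2])/K[0,0];y=(v-K[1,2])/K[1,1]
    if fish:
        r=np.hypot(x,y);d=np.array([x/r*np.sin(r),y/r*np.sin(r),np.cos(r)]) if r>1e-9 else np.array([0,0,1.])
    else: d=np.array([x,y,1.])
    return T[:3,3],T[:3,:3]@(d/np.linalg.norm(d))
def onz(s,u,v,z,fish=False):
    o,d=ray(s,u,v,fish);return o+d*(z-o[2])/d[2]
def proj(s,p,fish=False):
    K=s["camera_matrix"];T=s["world_from_camera"]
    c=T[:3,:3].T@(np.asarray(p)-T[:3,3])
    if fish:
        t=np.arctan2(np.hypot(c[0],c[1]),c[2]);h=np.hypot(c[0],c[1]);a=c[:2]/h*t
    else:a=c[:2]/c[2]
    return K[0,0]*a[0]+K[0,2],K[1,1]*a[1]+K[1,2]
E
python3 - <<'E'
import pickle,cv2
d=pickle.load(open("s0.pkl","rb"))
im=d["wrist"]["pixels"][:,:,::-1]
cv2.imwrite("pics/w0z.png",cv2.resize(im[30:260,240:440],None,fx=2.6,fy=2.6,interpolation=cv2.INTER_CUBIC))
im=d["side"]["pixels"][:,:,::-1]
cv2.imwrite("pics/s0z.png",cv2.resize(im[190:270,300:420],None,fx=6,fy=6,interpolation=cv2.INTER_CUBIC))
im=d["scene"]["pixels"][:,:,::-1]
cv2.imwrite("pics/c0z.png",cv2.resize(im[165:225,235:355],None,fx=6,fy=6,interpolation=cv2.INTER_CUBIC))
E
```

```text
(no output)
```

View pics/w0z.png

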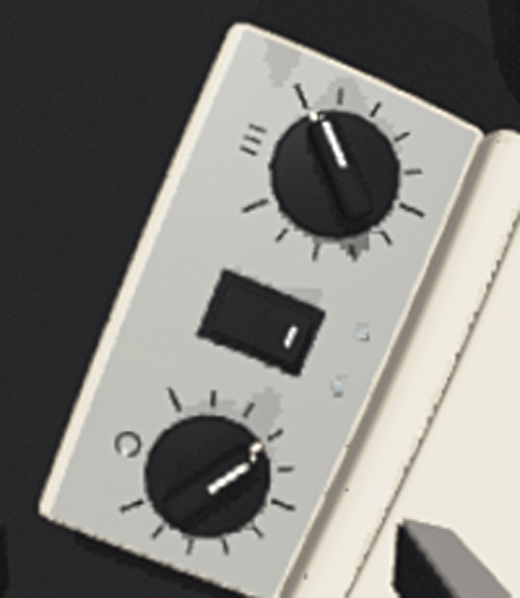

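View pics/s0z.png

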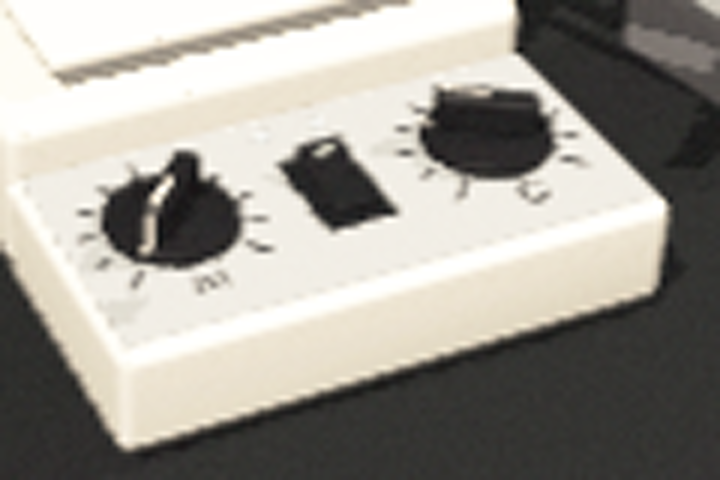

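View pics/c0z.png

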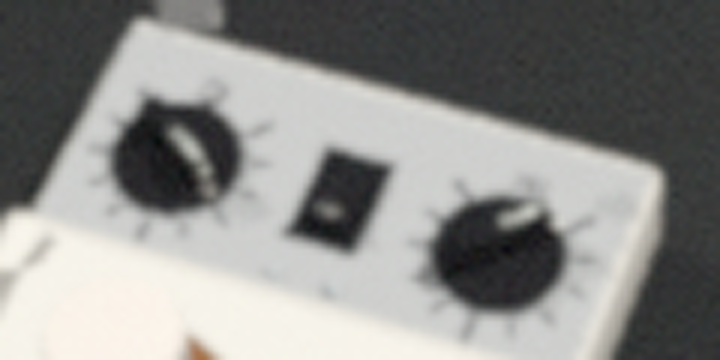

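```bash
cat > m.py <<'E'
import pickle,cv2,numpy as np,sys
from h import *
from scipy.optimize import least_squares
d=pickle.load(open("s0.pkl","rb"))
def blobs(im,box,th):
    g=cv2.cvtColor(im,cv2.COLOR_RGB2GRAY);x0,y0,x1,y1=box
    c=cv2.resize(g[y0:y1,x0:x1],None,fx=4,fy=4,interpolation=cv2.INTER_CUBIC)
    m=cv2.adaptiveThreshold(c,255,cv2.ADAPTIVE_THRESH_MEAN_C,cv2.THRESH_BINARY_INV,41,th)
    n,l,st,ce=cv2.connectedComponentsWithStats(m)
    out=[]
    for i in range(1,n):
        if 20<st[i,4]<400: out.append(((ce[i][0]+.5)/4-.5+x0,(ce[i][1]+.5)/4-.5+y0,st[i,4]))
    return out
# model tick centres, stirrer frame (x,y)
def ticks(cy):
    out=[]
    for k in range(11):
        a=np.radians(27*(5-k)) # ccw from +x
        r=35.5 if k%5==0 else 33.5
        out.append((r*np.cos(a)/1000,r*np.sin(a)/1000+cy))
    return out
for n,box,fish,init in (("wrist",(240,30,440,260),True,None),("side",(300,190,420,270),False,None),("scene",(235,165,355,225),False,None)):
    s=d[n];b=blobs(s["pixels"],box,12)
    P=np.array([onz(s,u,v,.055,fish)[:2] for u,v,_ in b])
    M=np.array(ticks(.068)+ticks(-.068))  # relative to console, dial x unknown = 0
    best=None
    c0=np.array([onz(d["wrist"],342,154,.065,True)[:2]])[0]
    x=np.array([c0[0],c0[1],-.42])
    for it,tol in enumerate((.009,.007,.005,.004,.003,.0025)):
        R=lambda t:np.array([[np.cos(t),-np.sin(t)],[np.sin(t),np.cos(t)]])
        W=M@R(x[2]).T+x[:2]
        D=np.linalg.norm(W[:,None]-P[None],axis=2);j=D.argmin(1);ok=D.min(1)<tol
        f=lambda q:((M[ok]@R(q[2]).T+q[:2])-P[j[ok]]).ravel()
        if ok.sum()<4:print("few",ok.sum());break
        x=least_squares(f,x).x
    print(n,len(b),x,np.degrees(x[2]),ok.sum(),np.abs(f(x)).mean()*1000,"mm")
    for cy,nm in((.068,"heat"),(-.068,"stir"),(0,"mid")):print(nm,R(x[2])@[0,cy]+x[:2])
E
python3 m.py
```

```text
wrist 32 [ 0.5779871   0.0418803  -0.38803945] -22.233022515419425 16 0.27639075445043565 mm
heat [0.60371656 0.10482468]
stir [ 0.55225765 -0.02106408]
mid [0.5779871 0.0418803]
side 21 [ 0.57608537  0.04196423 -0.38706565] -22.177228018972976 12 0.40712383010314 mm
heat [0.60175352 0.10493364]
stir [ 0.55041722 -0.02100517]
mid [0.57608537 0.04196423]
scene 10 [ 0.57744016  0.04117711 -0.38732963] -22.192352881566492 5 1.3605176478259509 mm
heat [0.60312493 0.10413974]
stir [ 0.55175539 -0.02178552]
mid [0.57744016 0.04117711]
```

Run:
```python
import pickle,numpy as np
from h import *
d=pickle.load(open("s0.pkl","rb"))
print("cap",onz(d["side"],323,122,.233),onz(d["scene"],255,220,.231))
a=np.array([.5518,-.0211]);w=d["wrist"]
def zp(x,y):return x/2.6-.5+.19+240,y/2.6-.31+30
ts=[]
for q,z in(((212,490),.079),((247,467),.079),((258,452),.063),((262,445),.063)):
    p=onz(w,*zp(*q),z,True)[:2];v=p-a;th=np.arctan2(v[1],v[0]);print(p,np.hypot(*v)*1e3,"dial",np.radians(135-22.2)-th)
b=np.array([.6031,.1045])
p=onz(w,*zp(345,165),.079,True)[:2];q=onz(w,*zp(325,123),.079,True)[:2];v=q-p;print("heat",np.radians(112.8)-np.arctan2(v[1],v[0]))
p=onz(w,*zp(291,337),.066,True)[:2];print("rocker bar",p)
mid=np.array([.577,.0417]);x=np.array([np.cos(-.3876),np.sin(-.3876)]);print("exp",mid+.012*x, (p-mid)@x)
```

```text
cap [ 0.73273828 -0.01234905  0.233     ] [ 0.74009993 -0.0182294   0.231     ]
[ 0.55393722 -0.02060297] 2.1942485286331936 dial 1.7402348637379381
[ 0.56767143 -0.01119034] 18.711057946268475 dial 1.4105847466277268
[ 0.57304999 -0.00909772] 24.405263660919747 dial 1.454586094632587
[ 0.57465232 -0.00613331] 27.317218859198114 dial 1.388897665066318
heat -0.045064233180265534
rocker bar [0.58540153 0.03875406]
exp [0.58810983 0.03716439] 0.008891761286524606
```

Emit:
{"api": "servo_tool", "payload": {"rows": [[[0.455,0.5,0],-0.753],[[0.455,0.5,0],-0.753],[[0.455,0.5,0],-0.753],[[0.455,0.5,0],-0.753],[[0.455,0.5,0],-0.753],[[0.455,0.5,0],-0.753],[[0.455,0.5,0],-0.753],[[0.455,0.5,0],-0.753],[[0.455,0.5,0],-0.753],[[0.455,0.5,0.4],-0.753],[[0.455,0.5,0.8],-0.753],[[0.455,0.5,0.8],-0.753]], "grip": 1}}

```text
time: 1.15
tool_pos: [0.5848, 0.0366, 0.0949]
ee_rot: [-3.137, -0.013, 2.754]
wrist_force: [-1.1, -0.3, -1.3]
width: 0.0175
```

Emit:
{"api": "servo_tool", "payload": {"rows": [[[0,0,0],0],[[0,0,0],0],[[0,0,0],0]]}}

```text
time: 1.4
tool_pos: [0.5916, 0.0364, 0.1056]
ee_rot: [3.14, 0.004, 2.754]
wrist_force: [0.5, -0.6, 1.1]
width: 0.0008
```

```bash
cat > snap.py <<'E'
import sys,pickle,cv2
from bench import robot
t=sys.argv[1];d={}
for n in sys.argv[2:]:
    s=robot.snapshot(n);d[n]=s;cv2.imwrite(f"pics/{n}{t}.png",s["pixels"][:,:,::-1])
pickle.dump(d,open(f"s{t}.pkl","wb"))
o=robot.get_obs();print(o["time"],o["tool_pos"],o["ee_rot"],o["wrist_force"],o["width"])
E
python3 snap.py 1 wrist side
```

```text
1.5 [0.59154952 0.03633689 0.10551071] [3.14005575 0.0041639  2.75353514] [-0.15145043 -0.45025393 -0.13450033] 0.0001855055337950324
```

View pics/wrist1.png

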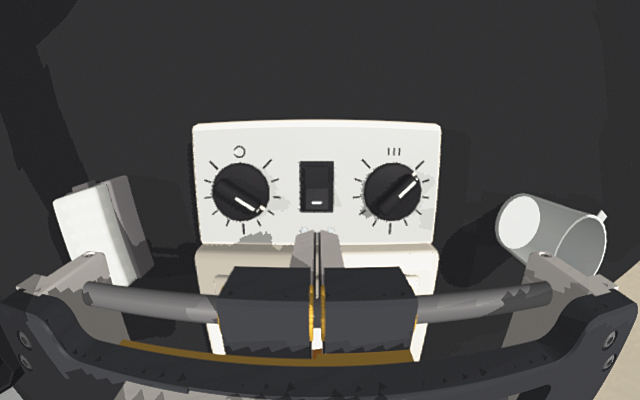

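View pics/side1.png

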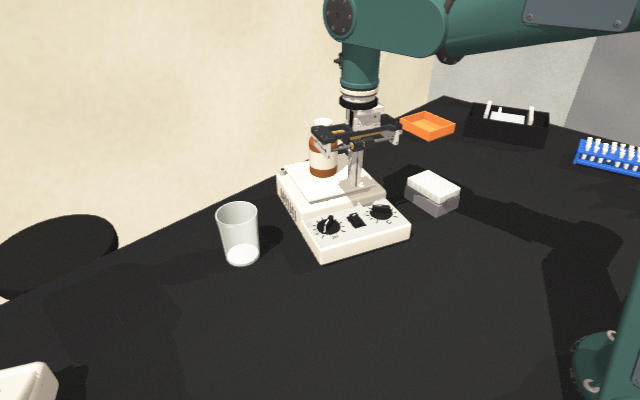

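Run:
```python
import pickle,numpy as np
from h import *
s=pickle.load(open("s1.pkl","rb"))["wrist"]
p=np.array([.59155,.0363])
for z in(.1055,.066):print(z,proj(s,[*p,z],True))
mid=np.array([.577,.0417]);x=np.array([np.cos(-.3876),np.sin(-.3876)])
for k in(0,.012,.018,-.018,.057):print(k,proj(s,[*(mid+k*x),.062],True))
for u,v in((303,163),(332,163),(303,211),(332,211),(316,203)):
    q=onz(s,u,v,.060,True)[:2];print(q,(q-mid)@x,(q-mid)@[-x[1],x[0]])
```

```text
0.1055 (np.float64(316.0514899191449), np.float64(224.3861571704247))
0.066 (np.float64(316.05090105189873), np.float64(210.18934451686937))
0 (np.float64(315.43406146914333), np.float64(191.6485573817596))
0.012 (np.float64(315.4696198724776), np.float64(205.09369759630013))
0.018 (np.float64(315.4876791020426), np.float64(211.70794427815778))
-0.018 (np.float64(315.38251181883436), np.float64(171.02099959102517))
0.057 (np.float64(315.60767349256815), np.float64(252.6109834251454))
[0.55012753 0.04123788] -0.02470437698819932 -0.010584757798189137
[0.55954598 0.06420075] -0.02466381616238069 0.01423456041029452
[0.58938766 0.02470359] 0.017892815948858748 -0.011053460524381617
[0.59914127 0.04844326] 0.01795006965632229 0.014611714361195462
[0.58700728 0.03811765] 0.010618943033580052 0.00046582606625349897
```

Run:
```python
import cv2
im=cv2.imread("pics/wrist1.png");cv2.imwrite("pics/w1z.png",cv2.resize(im[120:270,190:450],None,fx=3,fy=3,interpolation=cv2.INTER_CUBIC))
```

```text
(no output)
```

View pics/w1z.png

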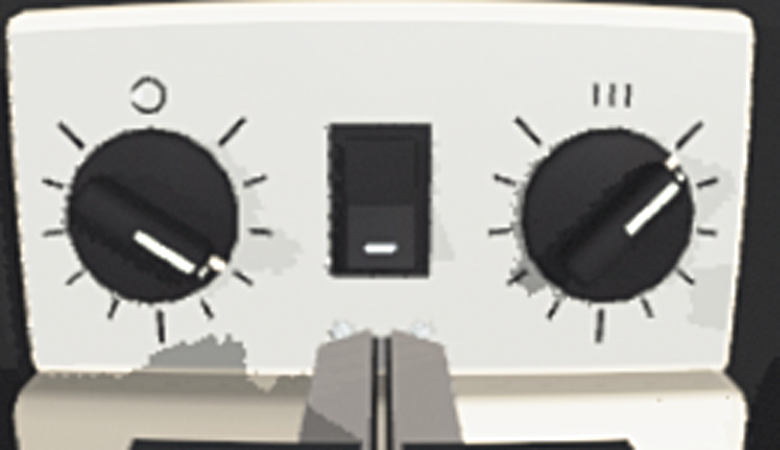

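Run:
```python
import pickle,cv2,numpy as np
from h import *
d=pickle.load(open("s1.pkl","rb"));s=d["side"]
im=s["pixels"][:,:,::-1].copy()
c=cv2.resize(im[110:250,280:420],None,fx=5,fy=5,interpolation=cv2.INTER_CUBIC)
x=np.array([np.cos(-.3876),np.sin(-.3876)]);y=np.array([-x[1],x[0]])
t=np.array([.59155,.0363]);
def dot(p,col):
    u,v=proj(s,p);cv2.circle(c,(int((u-280+.5)*5),int((v-110+.5)*5)),3,col,-1)
dot([*t,.1055],(0,0,255))
for a in(-.008,.008):
    for b in(-.0125,.0125):dot([*(t+a*x+b*y),.1055],(0,255,0) if a<0 else (255,0,0))
cv2.imwrite("pics/s1z.png",c)
```

```text
(no output)
```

View pics/s1z.png

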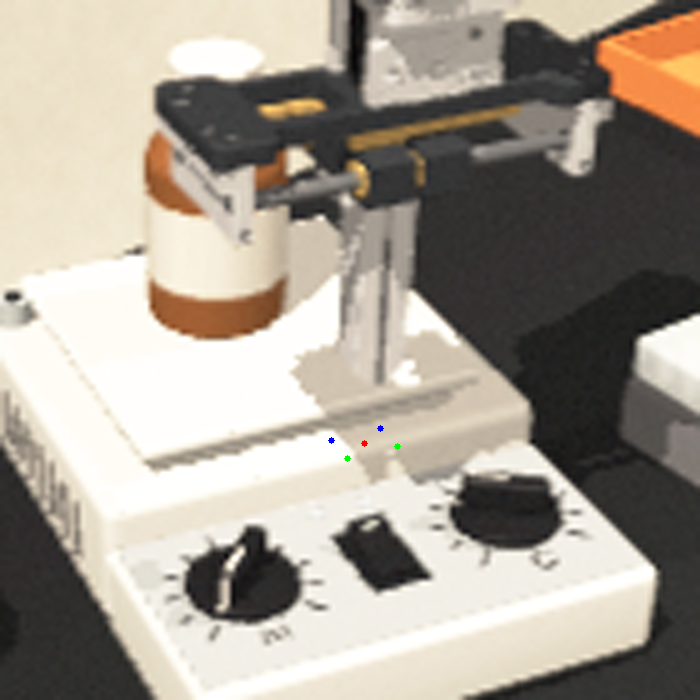

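```bash
python3 snap.py 1b scene
python3 - <<'E'
import pickle,cv2,numpy as np
from h import *
d=pickle.load(open("s1.pkl","rb"))
o1,a=ray(d["side"],355.1,186.1);o2,b=ray(d["wrist"],317,232,True)
A=np.stack([a,-b],1);k=np.linalg.lstsq(A,o2-o1,rcond=None)[0];print(o1+k[0]*a,o2+k[1]*b)
print(d["wrist"]["world_from_camera"])
s=pickle.load(open("s1b.pkl","rb"))["scene"];c=cv2.resize(s["pixels"][110:260,190:350,::-1],None,fx=5,fy=5,interpolation=cv2.INTER_CUBIC)
u,v=proj(s,[.5916,.0363,.1055]);cv2.circle(c,(int((u-190+.5)*5),int((v-110+.5)*5)),3,(0,0,255),-1)
u,v=proj(s,[.5896,.0363,.0575]);cv2.circle(c,(int((u-190+.5)*5),int((v-110+.5)*5)),3,(0,255,255),-1)
cv2.imwrite("pics/c1z.png",c)
E
```

```text
1.55 [0.59131841 0.03633354 0.10514527] [3.14028115 0.00364269 2.75356659] [-0.39934924  0.02291633 -0.03354577] 0.0001801430080401746
[0.5835858  0.03867281 0.14247675] [0.58508726 0.03958899 0.14284961]
[[ 0.37947411  0.89627573  0.22954132  0.52563209]
 [ 0.92520017 -0.36814841 -0.09204019  0.06337743]
 [ 0.00201188  0.24729854 -0.96893724  0.32381693]
 [ 0.          0.          0.          1.        ]]
```

View pics/c1z.png

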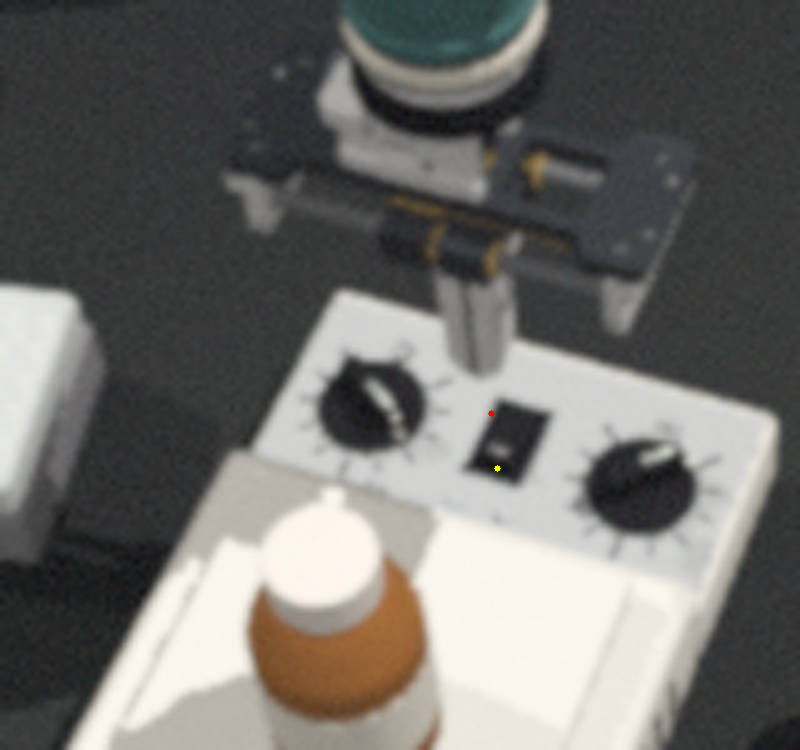

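Emit:
{"api": "servo_tool", "payload": {"rows": [[[0.05,0,0.1],0],[[0.05,0,0.2],0],[[0.05,0,0.3],0],[[0.05,0,0.4],0],[[0.05,0,0.4],0],[[0.05,0,0.4],0]]}}

```text
time: 2.05
tool_pos: [0.5855, 0.0379, 0.0695]
ee_rot: [-3.141, -0.002, 2.754]
wrist_force: [-0.8, -0.5, 1.0]
width: 0.0009
```

```bash
python3 snap.py 2 side wrist;python3 - <<'E'
import cv2
c=cv2.imread("pics/side2.png")[110:250,280:420];c=cv2.resize(c,None,fx=4,fy=4,interpolation=cv2.INTER_CUBIC)
w=cv2.imread("pics/wrist2.png")[120:270,190:450];w=cv2.resize(w,None,fx=3,fy=3)[:,200:440]
cv2.imwrite("pics/z2.png",cv2.hconcat([c[:450],w[:450]]))
E
```

```text
2.15 [0.58647728 0.03788957 0.07093617] [3.14152511e+00 2.07972686e-04 2.75361990e+00] [0.13813545 0.33183508 0.00474118] 0.0005862939516474528
```

View pics/z2.png

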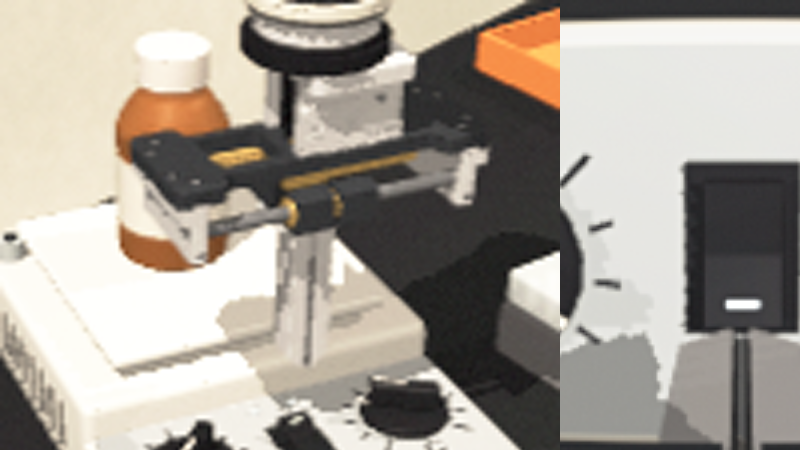

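Emit:
{"api": "servo_tool", "payload": {"rows": [[[0,0,0.03],0],[[0,0,0.06],0],[[0,0,0.09],0],[[0,0,0.12],0],[[0,0,0.12],0]]}}

```text
time: 2.57
tool_pos: [0.5859, 0.0379, 0.0606]
ee_rot: [-3.141, -0.001, 2.754]
wrist_force: [0.3, -0.5, -0.5]
width: 0.0007
```

Emit:
{"api": "servo_tool", "payload": {"rows": [[[0,0,0.05],0],[[0,0,0.1],0],[[0,0,0.15],0],[[0,0,0.2],0],[[0,0,0.25],0],[[0,0,0.25],0],[[0,0,0.25],0]]}}

```text
time: 3.15
tool_pos: [0.586, 0.0379, 0.0408]
ee_rot: [-3.141, -0.001, 2.754]
wrist_force: [0.0, 0.1, -1.0]
width: 0.0002
```

```bash
python3 snap.py 3 side wrist;python3 - <<'E'
import cv2
c=cv2.imread("pics/side3.png")[150:260,300:410];c=cv2.resize(c,None,fx=4,fy=4,interpolation=cv2.INTER_CUBIC)
w=cv2.imread("pics/wrist3.png")[150:260,260:370];w=cv2.resize(w,None,fx=4,fy=4)
cv2.imwrite("pics/z3.png",cv2.hconcat([c,w[:]])[:,:800])
E
```

```text
3.25 [0.58649819 0.03788156 0.04147906] [3.14146187e+00 4.30667012e-04 2.75361246e+00] [-0.35260606  0.56376321 -0.24518622] 0.0007865643036493785
```

View pics/z3.png

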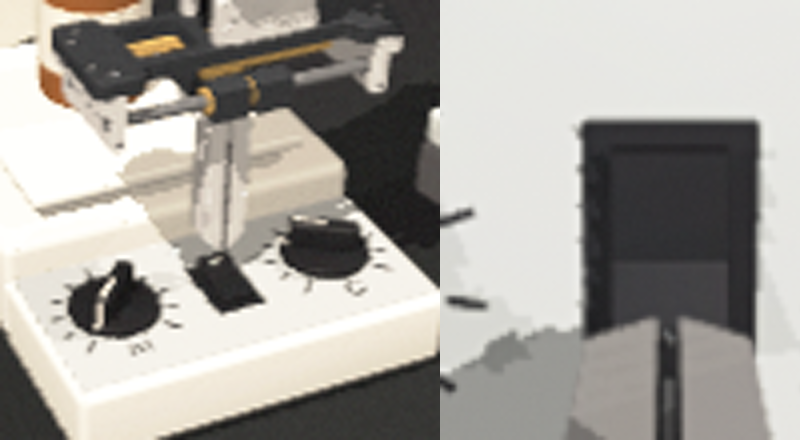

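Emit:
{"api": "servo_tool", "payload": {"rows": [[[0,0,0.03],0],[[0,0,0.06],0],[[0,0,0.09],0],[[0,0,0.12],0],[[0,0,0.15],0],[[0,0,0.15],0]]}}

```text
time: 3.75
tool_pos: [0.5863, 0.0379, 0.0288]
ee_rot: [-3.142, -0.0, 2.754]
wrist_force: [-0.6, 0.3, 0.2]
width: 0.0005
```

Emit:
{"api": "servo_tool", "payload": {"rows": [[[0,0,0.02],0],[[0,0,0.04],0],[[0,0,0.05],0],[[0,0,0.05],0]]}}

```text
time: 4.08
tool_pos: [0.587, 0.0377, 0.0257]
ee_rot: [3.141, 0.002, 2.753]
wrist_force: [0.7, -0.9, 2.1]
width: 0.0005
```

```bash
python3 snap.py 4 side wrist;python3 - <<'E'
import cv2
c=cv2.imread("pics/side4.png")[150:260,300:410];c=cv2.resize(c,None,fx=4,fy=4,interpolation=cv2.INTER_CUBIC)
w=cv2.imread("pics/wrist4.png")[150:260,260:370];w=cv2.resize(w,None,fx=4,fy=4)
cv2.imwrite("pics/z4.png",cv2.hconcat([c,w[:]])[:,:800])
E
```

```text
4.1833 [0.5868406  0.03779796 0.02568204] [3.14120229e+00 1.20298482e-03 2.75347253e+00] [ 1.59435041 -0.24230051  1.91265864] 0.0004751519350966025
```

View pics/z4.png

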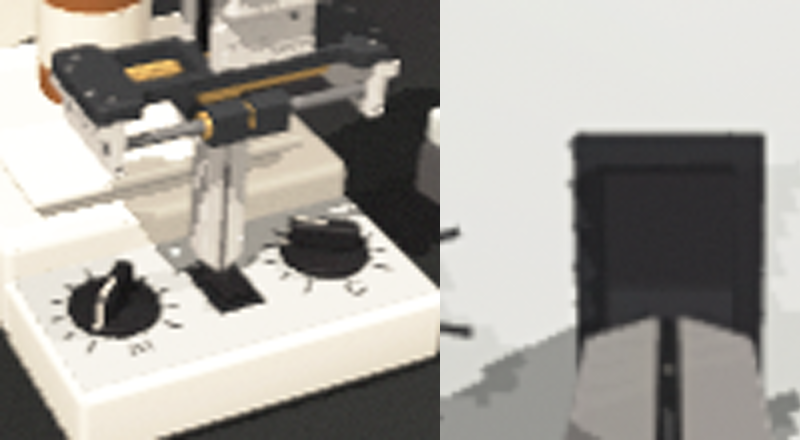

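Emit:
{"api": "servo_tool", "payload": {"rows": [[[0,0,0.015],0],[[0,0,0.03],0],[[0,0,0.04],0],[[0,0,0.04],0]]}}

```text
time: 4.52
tool_pos: [0.587, 0.0378, 0.0236]
ee_rot: [3.141, 0.002, 2.754]
wrist_force: [0.0, -0.5, 6.9]
width: 0.0005
```

Emit:
{"api": "servo_tool", "payload": {"rows": [[[0,0,0.01],0],[[0,0,0.02],0],[[0,0,0.02],0]]}}

```text
time: 4.77
tool_pos: [0.5871, 0.0378, 0.0235]
ee_rot: [3.141, 0.002, 2.754]
wrist_force: [-2.9, -1.0, 12.3]
width: 0.0006
```

```bash
python3 snap.py 5 side wrist;python3 - <<'E'
import cv2
c=cv2.imread("pics/side5.png")[150:260,300:410];c=cv2.resize(c,None,fx=4,fy=4,interpolation=cv2.INTER_CUBIC)
w=cv2.imread("pics/wrist5.png")[150:260,260:370];w=cv2.resize(w,None,fx=4,fy=4)
cv2.imwrite("pics/z5.png",cv2.hconcat([c,w[:]])[:,:800])
E
```

```text
4.8667 [0.5871177  0.03775932 0.02351311] [3.14095634e+00 2.54549255e-03 2.75366592e+00] [-3.23989565 -1.64481486 11.26327325] 0.0004350144914296866
```

View pics/z5.png

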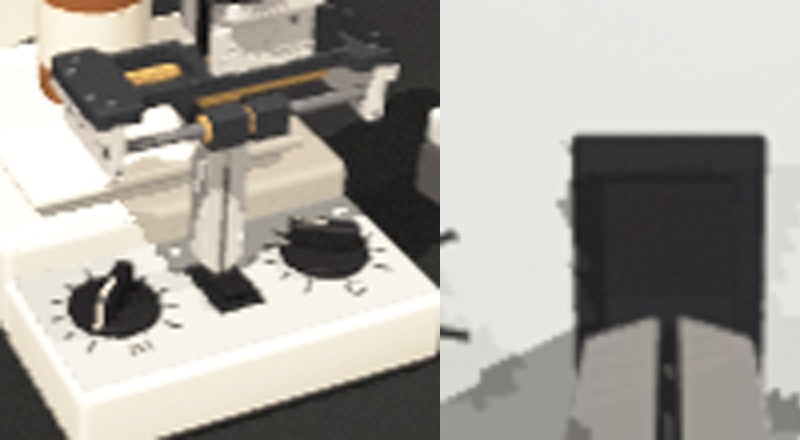

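Emit:
{"api": "servo_tool", "payload": {"rows": [[[0,0,-0.3],0],[[0,0,-0.6],0],[[0,0,-0.7],0],[[0,0,-0.7],0],[[0,0,-0.7],0]]}}

```text
time: 5.28
tool_pos: [0.5858, 0.0381, 0.0757]
ee_rot: [-3.141, -0.001, 2.754]
wrist_force: [0.6, -0.3, -0.7]
width: 0.0008
```

```bash
python3 snap.py 6 side wrist;python3 - <<'E'
import cv2
w=cv2.imread("pics/wrist6.png")[120:270,190:450];w=cv2.resize(w,None,fx=3,fy=3)
cv2.imwrite("pics/z6.png",w)
E
```

```text
5.3833 [0.58483649 0.03802786 0.07421713] [-3.14033098 -0.0037388   2.75366154] [ 0.1868357  -0.49818588 -0.02184442] 0.0003695657610122381
```

View pics/z6.png

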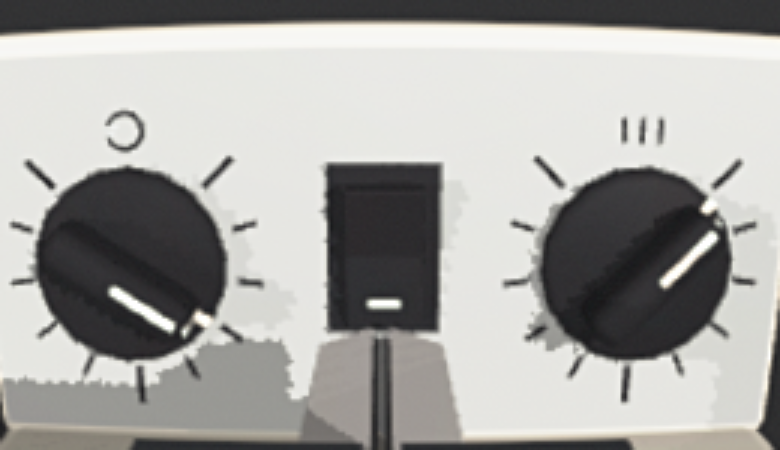

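Emit:
{"api": "servo_tool", "payload": {"rows": [[[0.24,-0.58,0],0.4],[[0.24,-0.58,0],0.4],[[0.24,-0.58,0],0.4],[[0.24,-0.58,0],0.4],[[0.24,-0.58,0],0.4],[[0.24,-0.58,0],0.4],[[0.24,-0.58,0.2],0.4],[[0.24,-0.58,0.2],0.4],[[0.24,-0.58,0.2],0.4]]}}

```text
time: 6.13
tool_pos: [0.5494, 0.0024, 0.0584]
ee_rot: [-3.138, -0.003, 2.127]
wrist_force: [0.1, 0.1, 0.7]
width: 0.0006
```

```bash
python3 snap.py 7 side wrist;python3 - <<'E'
import cv2
c=cv2.imread("pics/side7.png")[150:260,290:400];c=cv2.resize(c,None,fx=4,fy=4,interpolation=cv2.INTER_CUBIC)
w=cv2.imread("pics/wrist7.png")[150:260,260:350];w=cv2.resize(w,None,fx=4,fy=4)
cv2.imwrite("pics/z7.png",cv2.hconcat([c,w[:]])[:,:800])
E
```

```text
6.2333 [0.55073908 0.00229136 0.06022366] [-3.14088299e+00 -5.59998959e-04  2.12655741e+00] [-0.08421204 -0.81783258 -0.06203408] -8.972981764389279e-05
```

View pics/z7.png

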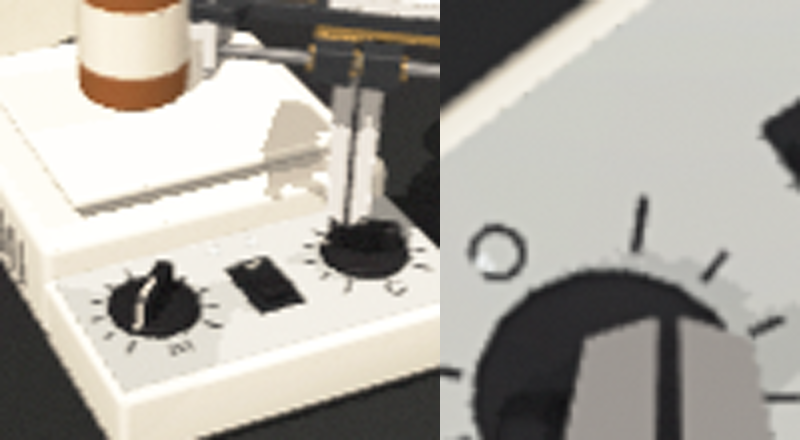

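Run:
```python
import pickle,numpy as np
from h import *
s=pickle.load(open("s7.pkl","rb"))["wrist"]
t=np.array([.55074,.00229]);th=2.1266;X=np.array([np.cos(th),np.sin(th)]);Y=np.array([np.sin(th),-np.cos(th)])
for u,v in((314.5,229.5),(296,235),(318,229.5),(340,236)):
  for z in(.0975,.0985):
    q=onz(s,u,v,z,True)[:2]-t;print(u,v,z,"x",q@X*1e3,"y",q@Y*1e3)
a=np.array([.5515,-.0213]);print("axis in tool", (a-t)@X*1e3,(a-t)@Y*1e3)
```

```text
314.5 229.5 0.0975 x 9.615204831354674 y -1.4393726898752994
314.5 229.5 0.0985 x 9.953504013150475 y -1.4297783411554312
296 235 0.0975 x 5.99094140856172 y -12.909960104016745
296 235 0.0985 x 6.349311039873082 y -12.836843925133737
318 229.5 0.0975 x 9.615000904296318 y 0.7125702514243406
318 229.5 0.0985 x 9.95330121539964 y 0.7102475684261539
340 236 0.0975 x 5.3190953795131914 y 14.357681655636384
340 236 0.0985 x 5.681185560419097 y 14.279795061403277
axis in tool -20.440150669031347 -11.801099127932845
```

Emit:
{"api": "servo_tool", "payload": {"rows": [[[0,0.04,0.1],0],[[0,0.04,0.2],0],[[0,0.04,0.3],0],[[0,0.04,0.38],0],[[0,0.04,0.38],0],[[0,0.04,0.38],0],[[0,0.04,0.38],0]]}}

```text
time: 6.82
tool_pos: [0.5538, 0.0039, 0.0302]
ee_rot: [3.141, 0.0, 2.125]
wrist_force: [0.5, 0.5, 0.4]
width: 0.0006
```

```bash
python3 snap.py 8 side wrist;python3 - <<'E'
import cv2
c=cv2.imread("pics/side8.png")[160:260,310:410];c=cv2.resize(c,None,fx=4.4,fy=4.4,interpolation=cv2.INTER_CUBIC)
w=cv2.imread("pics/wrist8.png")[150:260,260:350];w=cv2.resize(w,None,fx=4,fy=4)
cv2.imwrite("pics/z8.png",cv2.hconcat([c,w[:]])[:,:800])
E
```

```text
6.9167 [0.55414772 0.00382885 0.03062854] [3.14071383e+00 6.76622368e-04 2.12526756e+00] [-0.10573671 -0.59777896 -0.2828334 ] 0.00046058230762544017
```

View pics/z8.png

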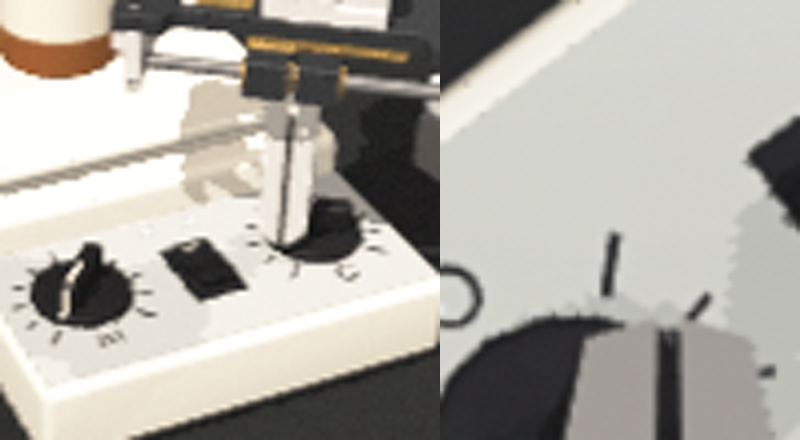

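Emit:
{"api": "servo_tool", "payload": {"rows": [[[-0.038,0,0],0],[[-0.075,0,0],0],[[-0.089,0.012,0],0.044],[[-0.104,0.022,0],0.089],[[-0.119,0.032,0],0.133],[[-0.135,0.041,0],0.178],[[-0.152,0.048,0],0.222],[[-0.169,0.054,0],0.267],[[-0.186,0.06,0],0.311],[[-0.195,0.062,0],0.333],[[-0.195,0.062,0],0.333],[[-0.195,0.062,0],0.333]]}}

```text
time: 7.92
tool_pos: [0.567, -0.0055, 0.0306]
ee_rot: [3.14, -0.002, 1.603]
wrist_force: [0.9, 5.3, 2.0]
width: 0.0007
```

```bash
python3 snap.py 9 side wrist scene;python3 - <<'E'
import cv2
c=cv2.imread("pics/side9.png")[160:260,310:410];c=cv2.resize(c,None,fx=4,fy=4,interpolation=cv2.INTER_CUBIC)
w=cv2.imread("pics/wrist9.png")[150:250,240:340];w=cv2.resize(w,None,fx=4,fy=4)
cv2.imwrite("pics/z9.png",cv2.hconcat([c,w[:]])[:,:800])
E
```

```text
8.0667 [ 0.56697029 -0.00548704  0.03066209] [ 3.13954138e+00 -2.23278493e-03  1.60352852e+00] [0.88319643 5.37534462 1.36425145] 0.00039601206293831526
```

View pics/z9.png

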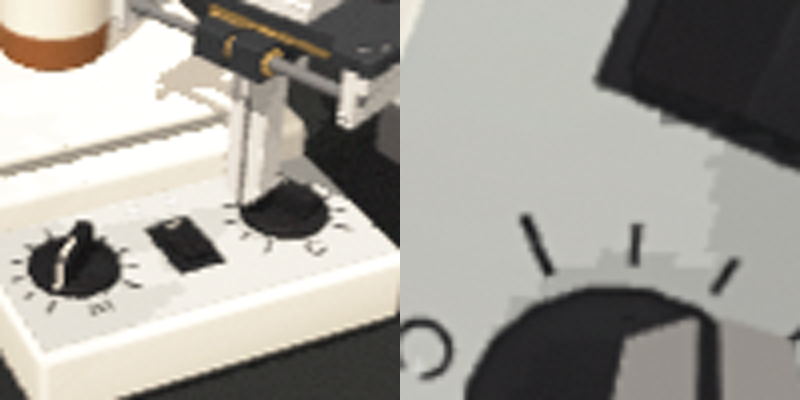

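Emit:
{"api": "servo_tool", "payload": {"rows": [[[-0.014,0.012,0],0.044],[[-0.029,0.022,0],0.089],[[-0.044,0.032,0],0.133],[[-0.06,0.041,0],0.178],[[-0.077,0.048,0],0.222],[[-0.094,0.054,0],0.267],[[-0.112,0.06,0],0.311],[[-0.129,0.063,0],0.356],[[-0.147,0.066,0],0.4],[[-0.166,0.067,0],0.444],[[-0.166,0.067,0],0.444],[[-0.166,0.067,0],0.444]]}}

```text
time: 9.07
tool_pos: [0.5737, -0.0191, 0.0307]
ee_rot: [3.139, -0.004, 0.906]
wrist_force: [4.1, 4.3, -0.0]
width: 0.0002
```

```bash
python3 snap.py 10 side wrist scene;python3 - <<'E'
import cv2
c=cv2.imread("pics/side10.png")[160:260,310:410];c=cv2.resize(c,None,fx=4,fy=4,interpolation=cv2.INTER_CUBIC)
w=cv2.imread("pics/wrist10.png")[150:250,240:340];w=cv2.resize(w,None,fx=4,fy=4)
cv2.imwrite("pics/z10.png",cv2.hconcat([c,w[:]])[:,:800])
c=cv2.imread("pics/scene10.png")[160:230,230:360];cv2.imwrite("pics/c10.png",cv2.resize(c,None,fx=6,fy=6,interpolation=cv2.INTER_CUBIC))
E
```

```text
9.2167 [ 0.57368783 -0.01909865  0.03070025] [ 3.13928779 -0.00357356  0.90588964] [ 2.9318871   4.22095222 -0.4631017 ] 0.00037803014697532596
```

View pics/z10.png

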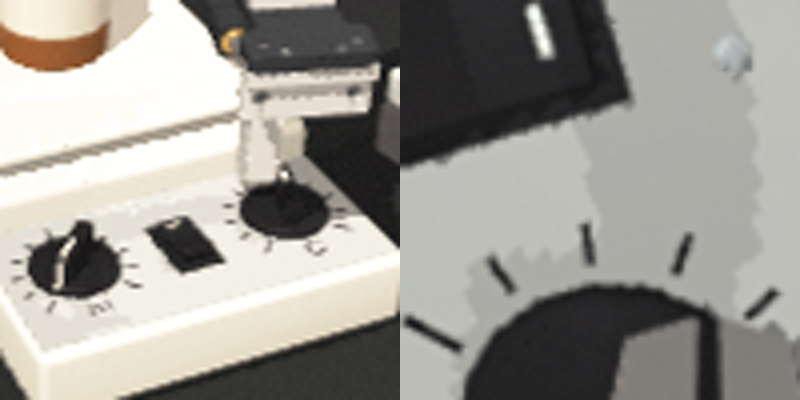

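View pics/c10.png

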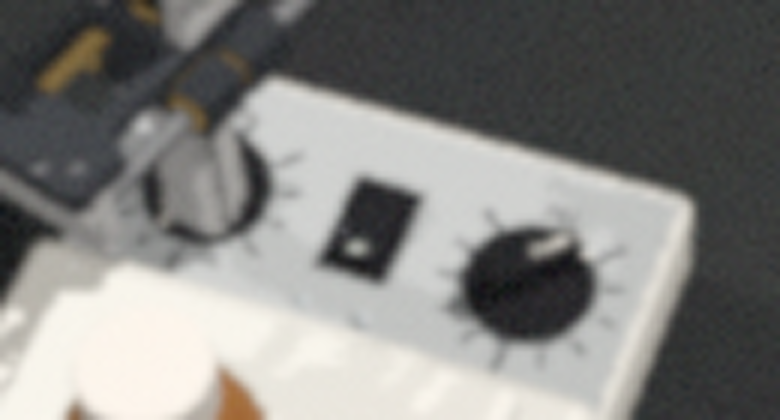

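Emit:
{"api": "servo_tool", "payload": {"rows": [[[0.06,0,0],0],[[0.12,0,0],0],[[0.12,0,-0.2],0],[[0.12,0,-0.5],0],[[0.3,0,-0.7],0],[[0.5,0,-0.7],0],[[0.5,0,-0.7],0],[[0.5,0,-0.7],0]]}}

```text
time: 9.88
tool_pos: [0.5963, 0.0114, 0.0856]
ee_rot: [-3.141, 0.002, 0.906]
wrist_force: [0.6, -0.4, 0.0]
width: 0.0004
```

```bash
python3 snap.py 11 side wrist scene;python3 - <<'E'
import cv2
c=cv2.imread("pics/side11.png")[160:260,310:410];c=cv2.resize(c,None,fx=6,fy=6,interpolation=cv2.INTER_CUBIC)
cv2.imwrite("pics/z11.png",c)
E
```

```text
10.0333 [0.59549652 0.01091252 0.08486144] [-3.13991516e+00  2.13458930e-03  9.04403760e-01] [ 0.36046088 -0.89234179 -0.2224789 ] 0.00040949328638975125
```

View pics/z11.png

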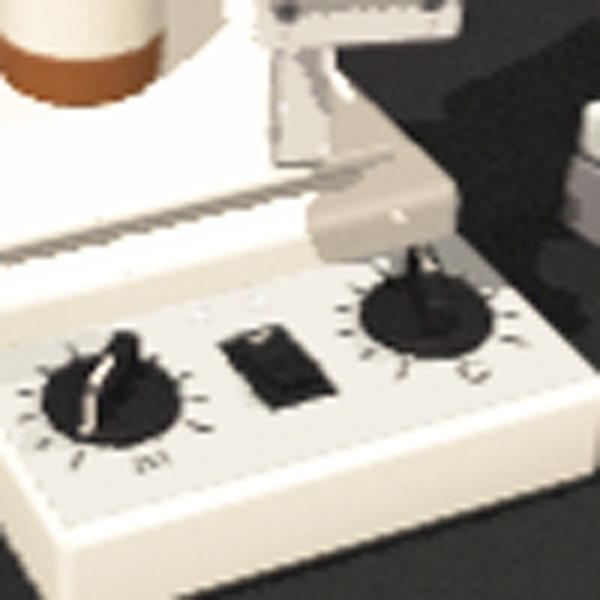

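View pics/wrist11.png

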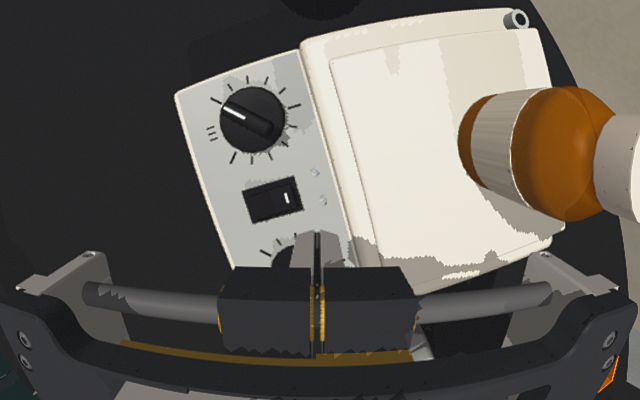

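Emit:
{"api": "servo_tool", "payload": {"rows": [[[-0.25,0,0],0],[[-0.5,0,0],0],[[-0.75,0,0],0],[[-1,0,0],0],[[-1,0,0],0],[[-1,0,0],0],[[-1,0,0],0]]}}

```text
time: 10.62
tool_pos: [0.5472, -0.0512, 0.0859]
ee_rot: [-3.141, -0.0, 0.904]
wrist_force: [0.4, -0.0, -0.3]
width: 0.0003
```

```bash
python3 snap.py 12 wrist
```

```text
10.6667 [ 0.54738688 -0.05091046  0.08588855] [-3.14132929e+00 -2.75861413e-04  9.04941231e-01] [-0.03714351  0.16106051  0.35218131] 0.0006730161412883237
```

View pics/wrist12.png

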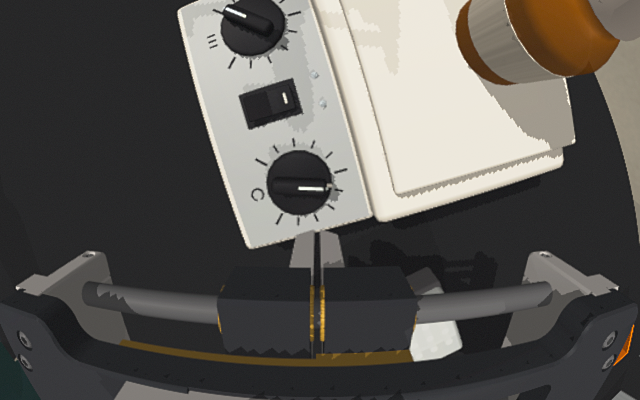

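```bash
cat > ang.py <<'E'
import sys,pickle,cv2,numpy as np
from h import *
s=pickle.load(open(f"s{sys.argv[1]}.pkl","rb"))["wrist"]
# local frame fit from ticks of the stir dial
import io,contextlib
def blobs(im,box,th):
    g=cv2.cvtColor(im,cv2.COLOR_RGB2GRAY);x0,y0,x1,y1=box
    c=cv2.resize(g[y0:y1,x0:x1],None,fx=4,fy=4,interpolation=cv2.INTER_CUBIC)
    m=cv2.adaptiveThreshold(c,255,cv2.ADAPTIVE_THRESH_MEAN_C,cv2.THRESH_BINARY_INV,41,th)
    n,l,st,ce=cv2.connectedComponentsWithStats(m)
    return [((ce[i][0]+.5)/4-.5+x0,(ce[i][1]+.5)/4-.5+y0) for i in range(1,n) if 20<st[i,4]<500]
a0=np.array([.5515,-.0213]);u,v=proj(s,[*a0,.055],True)
box=[int(u)-70,max(0,int(v)-70),int(u)+70,min(400,int(v)+70)]
P=np.array([onz(s,*b,.055,True)[:2] for b in blobs(s["pixels"],box,12)])
M=np.array([((35.5 if k%5==0 else 33.5)*np.array([np.cos(np.radians(27*(5-k))),np.sin(np.radians(27*(5-k)))]))/1000 for k in range(11)])
from scipy.optimize import least_squares
R=lambda t:np.array([[np.cos(t),-np.sin(t)],[np.sin(t),np.cos(t)]])
x=np.array([*a0,-.3876])
for tol in(.006,.005,.004,.003,.0025,.002):
    D=np.linalg.norm((M@R(x[2]).T+x[:2])[:,None]-P[None],axis=2);j=D.argmin(1);ok=D.min(1)<tol
    f=lambda q:((M[ok]@R(q[2]).T+q[:2])-P[j[ok]]).ravel()
    x=least_squares(f,x).x
print("axis",x[:2],"yaw deg",np.degrees(x[2]),ok.sum(),np.abs(f(x)).mean()*1e3)
# white index on bar top: bright pixels with z=.079 inside r<22.5
g=cv2.cvtColor(s["pixels"],cv2.COLOR_RGB2GRAY);Q=[]
for vv in range(box[1],box[3]):
    for uu in range(box[0],box[2]):
        if g[vv,uu]>150:
            p=onz(s,uu,vv,.079,True)[:2]-x[:2]
            if np.hypot(*p)<.0225:Q.append(p)
Q=np.array(Q);c=Q.mean(0);_,_,V=np.linalg.svd(Q-c);d=V[0]*np.sign(V[0]@c)
w=lambda t:(t+np.pi)%(2*np.pi)-np.pi
for nm,d in(("line dir",d),("centroid",c)):
    t=w(x[2]+np.radians(135)-np.arctan2(d[1],d[0]));print(nm,"dial",t,"n",len(Q),"line no",t/.4712)
im=s["pixels"][box[1]:box[3],box[0]:box[2],::-1];cv2.imwrite(f"pics/a{sys.argv[1]}.png",cv2.resize(im,None,fx=4,fy=4,interpolation=cv2.INTER_CUBIC))
E
python3 ang.py 12; python3 ang.py 6
```

```text
axis [ 0.55184325 -0.02085352] yaw deg -22.302317661064354 8 0.10840272244761584
line dir dial -1.068706819901002 n 145 line no -2.268053522710106
centroid dial -2.280281308484531 n 145 line no -4.839306681843231
axis [ 0.5522929  -0.02146572] yaw deg -22.285482850203824 4 0.07388960160792857
line dir dial -1.9565527018687998 n 406 line no -4.152276531979626
centroid dial 2.9861752557502204 n 406 line no 6.337383819503863
```

View pics/a12.png

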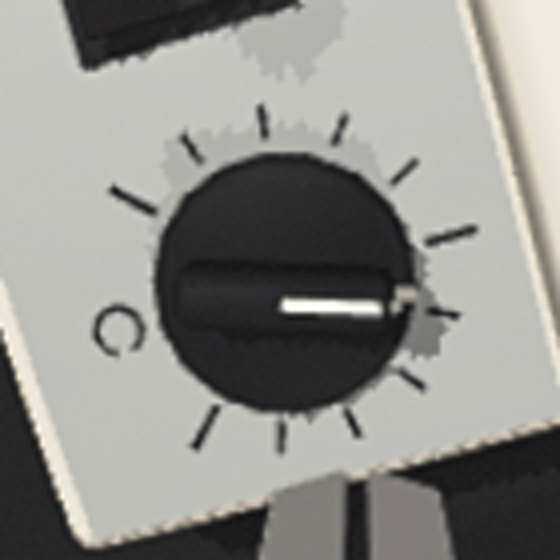

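```bash
python3 - <<'E'
s=open("ang.py").read()
a=s.index("g=cv2.cvtColor(s[\"pixels\"],cv2.COLOR_RGB2GRAY);Q=[]");b=s.index("Q=np.array(Q)")
s=s[:a]+'''g=cv2.cvtColor(s["pixels"],cv2.COLOR_RGB2GRAY);m=(g>150).astype(np.uint8)
n,l,st,ce=cv2.connectedComponentsWithStats(m,connectivity=4);Q=[]
for i in range(1,n):
    if 15<st[i,4]<400:
        q=onz(s,*ce[i],.079,True)[:2]-x[:2]
        if .004<np.hypot(*q)<.017:
            vs,us=np.where(l==i);Q=[onz(s,uu,vv,.079,True)[:2]-x[:2] for uu,vv in zip(us,vs)];print("blob",st[i],np.hypot(*q))
'''+s[b:]
open("ang.py","w").write(s)
E
python3 ang.py 12; python3 ang.py 6
```

```text
axis [ 0.55184325 -0.02085352] yaw deg -22.302317661064354 8 0.10840272244761584
blob [298 187  25   4  79] 0.010603851404893835
line dir dial 2.667297865744562 n 79 line no 5.660649120850088
centroid dial 2.661168884425277 n 79 line no 5.647641944875375
axis [ 0.5522929  -0.02146572] yaw deg -22.285482850203824 4 0.07388960160792857
blob [226 215  22  16  92] 0.010089493763531267
line dir dial 1.3655928936436394 n 92 line no 2.898117346442359
centroid dial 1.3375565914239225 n 92 line no 2.8386175539556926
```

Emit:
{"api": "servo_tool", "payload": {"rows": [[[0.2,0.01,0],0],[[0.4,0.02,0],0],[[0.62,0.026,0],0],[[0.62,0.026,0],0],[[0.62,0.026,0],0],[[0.62,0.026,0.2],0],[[0.62,0.026,0.4],0],[[0.62,0.026,0.6],0],[[0.62,0.026,0.7],0],[[0.62,0.026,0.7],0],[[0.62,0.026,0.7],0]]}}

```text
time: 11.58
tool_pos: [0.5792, -0.0137, 0.03]
ee_rot: [-3.141, 0.001, 0.905]
wrist_force: [0.1, -0.7, -0.3]
width: 0.0004
```

Emit:
{"api": "servo_tool", "payload": {"rows": [[[-0.04,0,0],0.05],[[-0.08,0,0],0.103],[[-0.1,0,0],0.103],[[-0.11,0,0],0.103],[[-0.12,0,0],0.103],[[-0.13,0,0],0.103],[[-0.14,0,0],0.103],[[-0.147,0,0],0.103],[[-0.154,0,0],0.103],[[-0.154,0,0],0.103],[[-0.154,0,0],0.103],[[-0.154,0,0],0.103]]}}

```text
time: 12.58
tool_pos: [0.5739, -0.0226, 0.0312]
ee_rot: [3.139, -0.004, 0.744]
wrist_force: [5.0, 1.8, 2.0]
width: 0.0001
```

Emit:
{"api": "servo_tool", "payload": {"rows": [[[0.06,0,0],0],[[0.12,0,0],0],[[0.12,0,-0.2],0],[[0.12,0,-0.5],0],[[0.12,0,-0.7],0],[[0,0,-0.7],0],[[-0.25,0,-0.7],0],[[-0.5,0,-0.7],0],[[-0.5,0,-0.7],0],[[-0.5,0,-0.7],0]]}}

```text
time: 13.42
tool_pos: [0.5407, -0.0508, 0.0845]
ee_rot: [-3.139, 0.002, 0.741]
wrist_force: [-0.5, -0.4, -0.3]
width: 0.0002
```

```bash
python3 snap.py 13 wrist side; python3 ang.py 13
```

```text
13.5167 [ 0.54192969 -0.05012523  0.0850614 ] [-3.14014274e+00  8.03813072e-04  7.42802295e-01] [-0.73083684  0.2473587  -1.01823305] 0.00025535522005769935
axis [ 0.55181211 -0.020952  ] yaw deg -22.260130092373316 7 0.05295270906578326
blob [299 185  25   4  78] 0.010276570424460646
line dir dial 2.8197102075902993 n 78 line no 5.984104854818122
centroid dial 2.8088713147908084 n 78 line no 5.961102111185926
```

View pics/a13.png

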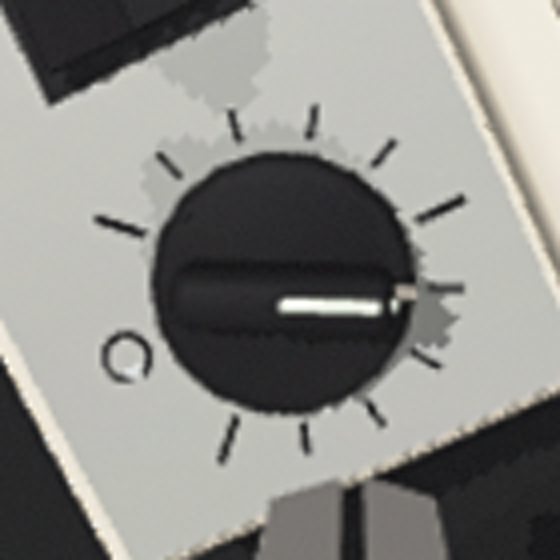

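View pics/wrist13.png

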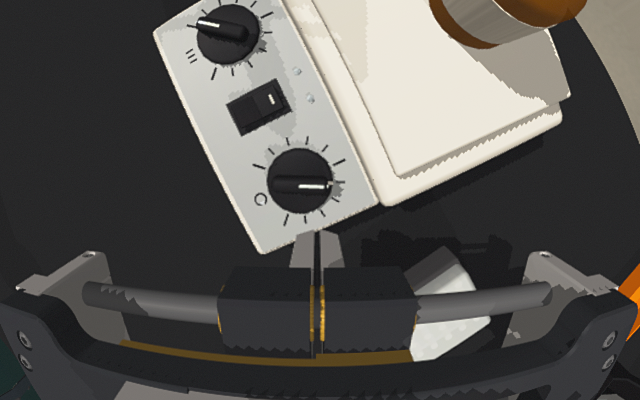

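```bash
python3 -c "
from bench import robot
print(robot.close_job())"
```

```text
the job is handed in; nothing more can be done
None
```

I tipped the power rocker to on and pushed the stirring dial to line 6. I handed the job in at about 13.5 s; no verdict comes back.

**Rocker:** I pressed the raised half with the shut fingertips until it stopped. The push reached about 12 N with no further travel. The pictures afterwards show it tipped on, though I did not measure its angle.

**Stirring dial:** I pushed it clockwise with the closed fingertips only, from about 1.4 rad. After two stages I looked and read 2.67 rad. A third push of 9.3 degrees brought it to 2.81–2.82 rad in the last wrist view, or line 5.96–5.98. The target is 2.827 ± 0.09, and it never came near line 7.

**Left alone:** The heating dial still looks at 0 in the last view. I did not measure the bottle, beaker and tip box again. No move was aimed at them and I saw no contact. At hand-in the arm was clear of everything, with the tips about 40 mm above the dial.

**A check that disagreed:** The cameras showed the real fingertips about 37 mm higher than the reported TCP. There was no contact at the height the reported TCP implied, and first contact came where the pictures predicted. I worked to the camera height.

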